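# Pin the plywood test stack into line

## Task

Clear the stack in the steel fixture: lay the loose wooden test block on the bare floor of the tray that holds wooden blocks, and the loose steel clamp bar on the bare floor of the tray that holds steel bars. Then take the tapered pin from its stand and drive it down through both plywood plates into the fixture's hole until its collar is fully home on the upper plate, so that the plates are pulled into line, and let go. Leave the straight pin in its stand, do not disturb the flask or the rubber bulb, and do not bump the rod stand.

Things in the scene. Friction and masses are not known exactly. Their poses are not given: they have to be found in the camera images.
- fixture_hole (a point): On the axis of the fixture's vertical hole, level with the top of the plate stack (78 mm above the bench). Fixed steel block 220 mm (x) by 120 (y) by 50 high, 27 mm hole right through its middle; dark cheeks along the long sides are flush with the stack. Between them lie two plywood plates, each 200 by 84 by 14 mm with a 26 mm hole at its middle. Its yaw is the fixture's; x along its length.
- upper_plate (a joint): Slide of the upper plate along the fixture's x, m; 0 = its hole is in line with the fixture's hole, positive = shifted to +x. It starts 4 to 8 mm off towards -x. Stays where left; moves at about 4 N. Cannot be lifted out or turned.
- lower_plate (a joint): The same for the lower plate, which starts 4 to 8 mm off towards +x. The pin's tip still passes through both when put down on the axis of the fixture's hole, and its taper then pushes the two plates into line.
- coupon_mid (a point): Centre of the loose wooden test block, plain pale wood, 36 mm (its x) by 110 mm (its y) by 22 mm high. Starts lying flat on the upper plate, its length roughly across the fixture, either over the hole or about 70 mm from it towards the fixture's +x end.
- bar_mid (a point): Centre of the loose steel clamp bar, 18 mm high, 110 mm long (its y), dog-bone shaped: a waist 20 mm wide (its x) between two round ends of 32 mm diameter; grip it across the waist. Starts flat on the upper plate in the other of the two places. About 0.3 kg.
- wood_tray: Fixed grey open tray, 200 mm (x) by 145 (y) by 50 high, walls and floor 5 mm; origin at the centre of its underside. Two fixed wooden blocks lie in it, one on the other (36 mm wide, 110 long along y, tops 49 mm above the bench), at x = 72 mm. The two trays look alike but for their contents and may change places.
- wood_tray_free (a point): Centre of the bare part of the wood tray's floor (at the floor's surface, 5 mm above the bench, 20 mm from the tray's centre towards its -x); the bare area is about 145 by 135 mm. Axes as the tray's.
- steel_tray: The like tray that holds two fixed steel clamp bars, one on the other (32 mm wide, 110 mm long along y, tops 41 mm above the bench), near its +x end; origin at the centre of its underside.
- steel_tray_free (a point): Centre of the bare part of the steel tray's floor, as for the wood tray.
- taper_pin_grip (a point): Middle of the tapered steel pin's handle, on its axis (z up). It hangs in its stand by its collar. Handle: diameter 26 mm, 50 long; then a collar, diameter 37, 6 thick, its underside 31 mm below this point; then the shank, 76 mm long: 32 straight of diameter 24, then 44 tapering to a 6 mm tip, 107 mm below this point. About 0.3 kg.
- taper_pin_collar (a point): Centre of the underside of the tapered pin's collar, on its axis.
- taper_stand_top (a point): Centre of the top of the fixed open stand that carries the tapered pin: a white plate 70 by 70 by 8 mm, 27 mm hole in the middle, on four thin legs, its top 84 mm above the bench. The two stands look alike and may change places.
- plain_pin_grip (a point): Middle of the handle of the straight pin: same handle, collar and length as the tapered pin, but its shank is a straight cylinder 24 mm in diameter with a flat end. To be left alone.
- plain_pin_collar (a point): Centre of the underside of the straight pin's collar.
- plain_stand_top (a point): Centre of the top of the stand that carries the straight pin, 84 mm above the bench.
- ring_stand_top (a point): Top of the rod of a small rod stand: marble base 70 by 70 by 14 mm, fixed, with a steel rod 10 mm in diameter (18 mm at a small collar) up to 200 mm above the bench. An obstacle.
- flask_mid (a point): Centre of a loose conical glass flask, 104 mm high, 68 mm across its foot and 32 mm across its lip. The rod stand and the flask may change places.
- bulb_mid (a point): Centre of a loose rubber pipette bulb standing upright, 85 mm high, 50 mm in diameter.

How it is judged:
On the way, in this order (a step that is already met when the one before it is completed fails the run):
1. the loose block and the loose bar lie in the trays of their kinds (x of coupon_mid in the frame of wood_tray between -0.09 and 0.05 m and y of coupon_mid in the frame of wood_tray between -0.066 and 0.066 m and z of coupon_mid in the frame of wood_tray below 0.03 m and x of bar_mid in the frame of steel_tray between -0.09 and 0.05 m and y of bar_mid in the frame of steel_tray between -0.066 and 0.066 m and z of bar_mid in the frame of steel_tray below 0.03 m), for 0.2 s.
2. the tapered pin is home, the plates in line (z of taper_pin_collar in the frame of fixture_hole between -0.003 and 0.003 m and horizontal distance between taper_pin_collar and fixture_hole below 0.003 m and angle between the z axis of taper_pin_grip and the z axis of fixture_hole, either way round below 0.06 rad and value of joint upper_plate between -0.003 and 0.003 m and value of joint lower_plate between -0.003 and 0.003 m), for 0.2 s.
At the end, for the whole second after the job is handed in: Block and bar rest on the bare floors of their trays (centres under 30 mm above the bench); the tapered pin is upright (0.06 rad), collar within 3 mm of the upper plate and hole axis; both plates within 3 mm of line; the straight pin still hangs in its stand (12 mm) (all of step 1 and all of step 2 and distance between plain_pin_collar and plain_stand_top below 0.012 m); the robot touches nothing.
It fails at once if the flask was moved more than 30 mm or tipped (distance of flask_mid from where it was at the start of the episode above 0.03 m or angle between flask_mid's own z axis and vertical above 0.4 rad).
It fails at once if the rubber bulb was moved more than 30 mm (distance of bulb_mid from where it was at the start of the episode above 0.03 m).
It fails at once if the straight pin was pulled out of its stand (distance of plain_pin_grip from where it was at the start of the episode above 0.03 m).
It fails at once if the rod stand was bumped (over 5 N) (contact force between any of the arm, the fingers, coupon, bar, taper_pin and ring_stand above 5 N).
It also fails if it takes over 70 s, if anything falls off the work surface, if the arm or the gripper's body presses on something with over 40 N, if the wrist force passes 120 N, or if a joint passes its speed limit or range.

## Robot

A 7-joint arm with a two-finger parallel gripper is mounted at the origin on the work surface. World frame = base frame: x ahead of the robot, y to its left, z up, the work surface at z = 0. Lengths are in m, angles in rad, forces in N, time in s.
With the tool pointing down it reaches from about 0.425 to 0.825 m from the base axis. Payload 3.6 kg.
Tool frame: the origin (TCP) lies where the fingers leave the gripper's body, on its centre line; the fingertips stand 73 mm ahead of it and the grasp point (between the pads) lies 54 mm ahead of it; x points along the fingers, y is the direction in which the jaws open and shut, and the axes are right-handed (so a half turn about x gives the same grasp; the last joint's range is limited). The gripper opens to 85 mm and grips with 20 to 120 N. Pads are 22 mm wide; open, the fingers measure 114 mm over their backs; the gripper's body (76 mm by 85 mm) begins 54 mm behind the grasp point. The pads swing forward as they close: fully open they stand 13 mm farther back than shut.
Start: joints at [1.107, 0.615, -0.013, 1.423, 0.008, 1.103, -0.04], TCP at [0.275, -0.589, 0.304] pointing down, gripper open.
Joint ranges: [-3.12, 3.12], [-0.3, 2.06], [-1.34, 1.32], [0.26, 2.42], [-1.36, 4.5], [0.01, 1.98], [-2.84, 2.84]. Speed limits (rad/s): [2.79, 2.79, 3.14, 3.14, 3.14, 3.14, 3.14].

## Interface

Orientations are given as a unit quaternion [x, y, z, w].
In Python, from station import arm, snapshot, camera_info, ticket gives the robot as it stands. Calls block until the motion is done:
- arm.movep(position, orientation): joint-space move of the TCP to a pose.
- arm.line_to(position, velocity=0.15, ori=None): straight line of the TCP; ori=None keeps the orientation; velocity is the mean speed in m/s.
- arm.move_j(angles): joint-space move.
- arm.move_gripper(opening, effort=None): opening from 0.0 (shut) to 1.0 (fully open); effort is the grip in N (None keeps the last); returns when the fingers have stopped.
- arm.pause(seconds).
- arm.ik(position, orientation): joint angles nearest the present ones, or None.
- snapshot(name): name is "side" or "top" or "wrist"; returns the picture (420x560x3 uint8, blue, green, red); there is no depth.
- camera_info(name): a dict with "fx", "fy", "cx", "cy" (pixels), "R" (3x3) and "t" (3): a world point X has camera coordinates R X + t; the wrist camera has in their place "T_tool_cam" (4x4, takes a point from camera to tool coordinates, whose origin is the TCP and whose axes are the tool frame's). Camera axes: x right, y down, z forward; pixel columns grow to the right and rows downward; lengths in m; the calibration is good to about 2 mm. A picture is of the moment at which its call begins: read the wrist's pose just before it. camera_info takes no time and is no camera call.
A pose or a line that the arm cannot do raises arm.MotionError and nothing moves.
- ticket.finish_job(): hands the job in, once; it reports no verdict.
Readings, each from a call of its own:
- arm.read_time(): time.
- arm.read_joint_positions(): joint angles.
- arm.read_dq(): joint speeds.
- arm.read_effort(): joint torques, N m.
- arm.read_tool_pos(): TCP position.
- arm.read_eef_rot(): TCP orientation.
- arm.read_ft_force(): force on the tool from outside, world axes, zero at the start.
- arm.read_wrist_torque(): the same for the moment, N m.
- arm.read_opening(): opening from 0.0 (shut) to 1.0 (fully open).
Only numpy, scipy, OpenCV 4.12 (cv2) and the standard library are available. Lean on these libraries where they do the work, as an engineer would, in place of code of your own. Each camera call takes 0.05 s, during which the arm holds its last target. There are 200 camera calls.

## Working session

There is one attempt and no reset: what is moved stays moved. The work goes in short steps, each a Python script; the robot and the scene stay as the last script left them, time stands still between calls to the robot, and variables do not carry over. Pictures are saved under pics/ and viewed, about 8 in all and at most 12, crops included, and the job is handed in when it is done.

```bash
ls; mkdir -p pics; python3 - <<'E'
from station import arm, snapshot, camera_info
import cv2,numpy as np
np.set_printoptions(precision=4,suppress=True)
for n in("top","side"):
    cv2.imwrite(f"pics/{n}0.png",snapshot(n)); print(n,camera_info(n))
print(camera_info("wrist")); print(arm.read_tool_pos(),arm.read_eef_rot(),arm.read_time())
E
```

```text
pics
top {'fx': 442.36009828432276, 'fy': 442.36009828432276, 'cx': 272.29241781610943, 'cy': 210.30266610282578, 'R': array([[ 0.0091, -1.    , -0.0027],
       [-0.9942, -0.0087, -0.1068],
       [ 0.1067,  0.0036, -0.9943]]), 't': array([-0.0012,  0.6248,  1.0359])}
side {'fx': 482.0444803164819, 'fy': 482.0444803164819, 'cx': 281.11737278943633, 'cy': 209.6585426296284, 'R': array([[-0.9875, -0.1571, -0.014 ],
       [-0.0851,  0.6058, -0.7911],
       [ 0.1328, -0.78  , -0.6116]]), 't': array([0.6078, 0.1528, 1.1778])}
{'fx': 308.60081347873637, 'fy': 308.60081347873637, 'cx': 276.62989276896377, 'cy': 213.45372703861267, 'T_tool_cam': array([[-0.0005, -0.2983,  0.9545, -0.0698],
       [ 1.    , -0.0008,  0.0003,  0.0006],
       [ 0.0007,  0.9545,  0.2983, -0.0763],
       [ 0.    ,  0.    ,  0.    ,  1.    ]])}
[ 0.2747 -0.5885  0.3028] [-0.6901 -0.154   0.6905 -0.1524] 0.1
```

View pics/top0.png

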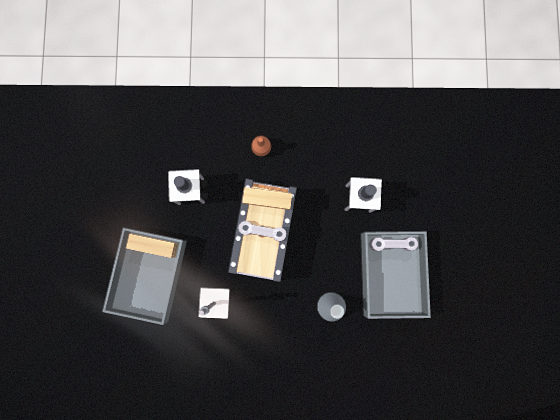

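View pics/side0.png

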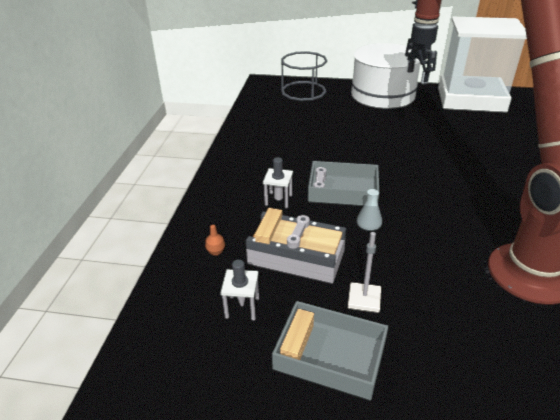

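The top view shows the fixture at (263,230) with the bar over the hole and the block towards the fixture's +x end. The wood tray is at (145,275), the steel tray at (396,275), and the stands are at (184,186) and (365,193). The rod stand is at (213,303), the flask at (331,307) and the bulb at (261,146). In the side view the near stand's pin looks tapered, so I'll enlarge it to check.

```bash
cat > h.py <<'E'
import cv2,numpy as np
from station import arm, snapshot, camera_info
np.set_printoptions(precision=4,suppress=True)
from scipy.spatial.transform import Rotation as Ro
def cast(ci,uv,z,R=None,o=None):
    d=np.array([(uv[0]-ci['cx'])/ci['fx'],(uv[1]-ci['cy'])/ci['fy'],1.])
    if R is None: R=ci['R'].T; o=-R@ci['t']
    w=R@d; return o+w*(z-o[2])/w[2]
def wristpose():
    p=np.array(arm.read_tool_pos()); r=Ro.from_quat(arm.read_eef_rot()).as_matrix()
    T=camera_info("wrist")['T_tool_cam']; return r@T[:3,:3], p+r@T[:3,3]
def proj(ci,X):
    c=ci['R']@np.array(X)+ci['t']; return np.array([ci['fx']*c[0]/c[2]+ci['cx'],ci['fy']*c[1]/c[2]+ci['cy']])
def blobs(m,amin,amax):
    cs,_=cv2.findContours(m.astype(np.uint8),cv2.RETR_EXTERNAL,cv2.CHAIN_APPROX_NONE)
    return [c for c in cs if amin<cv2.contourArea(c)<amax]
def rect(ci,c,z,R=None,o=None):
    P=np.array([cast(ci,p[0],z,R,o)[:2] for p in c],np.float32)
    (x,y),(w,h),a=cv2.minAreaRect(P)
    if w<h: w,h,a=h,w,a-90
    a=(a+90)%180-90   # yaw of the long side, deg
    return x,y,w,h,a
def down(yaw):  # tool x down, jaw axis (tool y) at yaw
    y=np.array([np.cos(yaw),np.sin(yaw),0]); x=np.array([0,0,-1.])
    return Ro.from_matrix(np.c_[x,y,np.cross(x,y)]).as_quat()
E
python3 - <<'E'
from h import *
t=cv2.imread("pics/top0.png"); s=cv2.imread("pics/side0.png"); ci=camera_info("top")
hsv=cv2.cvtColor(t,cv2.COLOR_BGR2HSV)
roi=np.zeros(t.shape[:2],bool); roi[100:340,90:450]=1
print("white")
for c in blobs(roi&(t.min(2)>190),200,2000):
    u=c[:,0].mean(0); z=.014 if u[1]>280 else .084; print(u,z,rect(ci,c,z))
print("wood")
for c in blobs(roi&(hsv[...,1]>60)&(hsv[...,2]>90)&(hsv[...,0]<30)&(hsv[...,0]>10),80,5000):
    print(c[:,0].mean(0),[np.round(rect(ci,c,z),4) for z in(.049,.078,.1)])
print("grey tray")
g=roi&(t.max(2)>45)&(hsv[...,1]<90)
for c in blobs(cv2.morphologyEx(g.astype(np.uint8),cv2.MORPH_CLOSE,np.ones((3,3))),3000,20000):
    print(c[:,0].mean(0),rect(ci,c,.05))
r=lambda im,w,h:cv2.resize(im,(w,h),interpolation=cv2.INTER_CUBIC)
a=r(t[175:285,215:315],400,440)
b=np.vstack([r(s[250:325,210:270],200,250)[:220],r(s[150:215,255:305],200,260)[:220]])
cv2.imwrite("pics/c1.png",np.hstack([a,b]))
E
```

```text
white
[212.3265 304.0272] 0.014 (0.40164536237716675, 0.14354771375656128, 0.06860623508691788, 0.06829102337360382, -1.9002456665039062)
[394.52 243.54] 0.084 (0.5455948114395142, -0.27546828985214233, 0.10298113524913788, 0.027485975995659828, -87.85376334190369)
[260.7073 260.839 ] 0.084 (0.5134081244468689, 0.03335108235478401, 0.08992838859558105, 0.07605557888746262, -9.670211791992188)
[264.619  228.7381] 0.084 (0.5784246325492859, 0.027410682290792465, 0.10550619661808014, 0.05509975180029869, -89.48751604557037)
[365.2137 193.2308] 0.084 (0.6610954999923706, -0.20992924273014069, 0.07120451331138611, 0.07027111947536469, 86.61695861816406)
[183.8879 185.3621] 0.084 (0.6759958863258362, 0.20981207489967346, 0.07059746235609055, 0.06998826563358307, 3.706678628921509)
wood
[259.027  253.3012] [array([ 0.5181,  0.0379,  0.092 ,  0.0874, -9.5767]), array([ 0.5179,  0.0369,  0.0895,  0.085 , -9.5767]), array([ 0.5177,  0.0361,  0.0876,  0.0832, -9.5767])]
[151.082  245.4016] [array([ 0.5371,  0.2895,  0.1199,  0.0368, 78.7612]), array([ 0.5363,  0.2815,  0.1166,  0.0358, 78.7612]), array([ 0.5358,  0.2754,  0.1141,  0.035 , 78.7612])]
[266.9286 205.9725] [array([ 0.6341,  0.0215,  0.118 ,  0.0974, 80.9242]), array([ 0.6307,  0.0209,  0.1148,  0.0947, 80.9243]), array([ 0.6281,  0.0204,  0.1123,  0.0927, 80.9242])]
grey tray
[395.4133 274.4833] (0.4754372835159302, -0.2841261625289917, 0.20259681344032288, 0.15801122784614563, 0.8972099423408508)
[170.2867 288.2319] (0.4272881746292114, 0.23195311427116394, 0.45382755994796753, 0.23860715329647064, 63.75902557373047)
[262.1038 229.8304] (0.5785320401191711, 0.027925990521907806, 0.22861653566360474, 0.12562794983386993, -9.594429016113281)
```

View pics/c1.png

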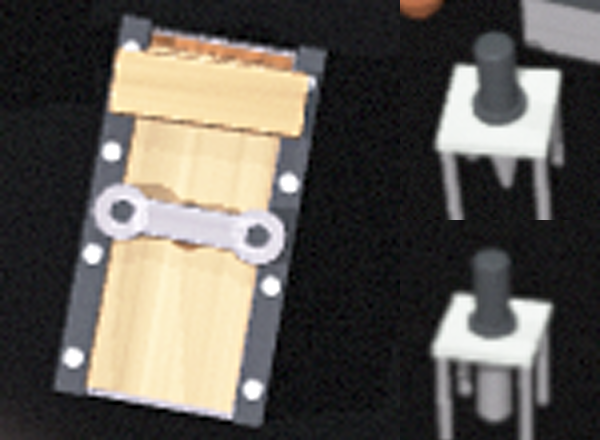

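The near stand (+y, world about (0.676, 0.210)) carries the tapered pin; the far one has a straight cylinder. The fixture is at about (0.578, 0.028) with yaw −9.6°, and its size checks out. Next I'll go above the fixture for a close look.

```bash
python3 - <<'E'
from h import *
ci=camera_info("top")
f=lambda u,v,z:cast(ci,(215+u/4,175+v/4),z)
print("bar",f(190,223,.096),"block",f(209,93,.1),f(121,210,.096)-f(258,236,.096))
w=[cast(ci,p,.05)[:2] for p in[(124,229),(187,240),(163,324),(104,312)]];print("wood tray",np.mean(w,0),w)
print("flask",cast(ci,(331,307),.05),"bulb",cast(ci,(261,146),.04))
arm.move_gripper(.68)
arm.movep([.578,.028,.26],down(np.radians(-9.6)))
print(arm.read_time(),arm.read_joint_positions())
R,o=wristpose(); im=snapshot("wrist"); np.savez("w1.npz",R=R,o=o); cv2.imwrite("pics/w1.png",im)
E
```

```text
bar [0.5713 0.0258 0.096 ] block [0.6451 0.0158 0.1   ] [0.014  0.0777 0.    ]
wood tray [0.4659 0.3023] [array([0.5753, 0.3555]), array([0.5506, 0.2052]), array([0.3558, 0.2551]), array([0.3818, 0.3933])]
flask [ 0.3982 -0.1342  0.05  ] bulb [0.7817 0.0333 0.04  ]
2.9333 [ 0.1544  0.574  -0.3776  1.6857  0.2536  0.9304 -0.491 ]
```

View pics/w1.png

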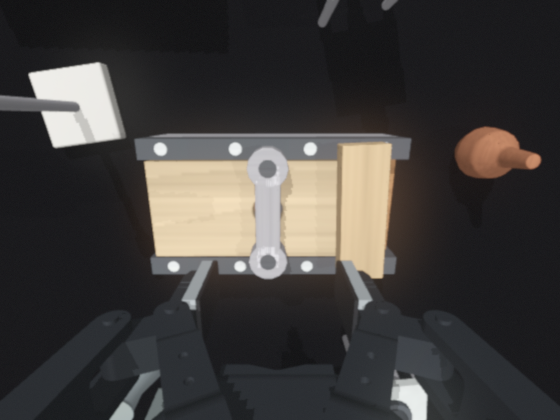

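The wrist view shows the cheek screws in rows at (160,235,310;149) and (174,240,307;267). The fourth of each row is under the block, so the middle of screws 2 and 3 marks the hole. The bar is centred at (268,213) and the block at (362,210).

```bash
cat >> h.py <<'E'
def screws(im,R,o,amin=40,amax=400):
    ci=camera_info("wrist"); out=[]
    for c in blobs(im.min(2)>205,amin,amax):
        (u,v),r=cv2.minEnclosingCircle(c)
        if cv2.contourArea(c)>.7*np.pi*r*r: out.append((u,v,*cast(ci,(u,v),.078,R,o)[:2]))
    return np.array(sorted(out))
E
python3 - <<'E'
from h import *
d=np.load("w1.npz");R,o=d['R'],d['o'];im=cv2.imread("pics/w1.png");ci=camera_info("wrist")
print(screws(im,R,o))
c=lambda u,v,z:cast(ci,(u,v),z,R,o)[:2]
print("bar ends",c(267.5,168,.096),c(267.5,262,.096)); 
B=np.array([c(337,144,.1),c(389,143,.1),c(383,276,.1),c(340,275,.1)]);print("block",B,B.mean(0))
hsv=cv2.cvtColor(im,cv2.COLOR_BGR2HSV)
for v in(160,190,215,240,255): print(v,im[v,325:400:1].max(1)[::2])
E
```

```text
[[159.7941 148.7941   0.4951   0.0926]
 [173.0833 266.2222   0.4775  -0.0102]
 [234.75   148.5      0.5544   0.0826]
 [239.5    266.5      0.5366  -0.0207]
 [306.5    266.       0.5963  -0.0305]
 [309.5    148.5      0.6135   0.0724]]
bar ends [0.5785 0.0655] [ 0.5644 -0.0119]
block [[ 0.6317  0.0747]
 [ 0.6691  0.069 ]
 [ 0.6574 -0.039 ]
 [ 0.6222 -0.0319]] [0.6451 0.0182]
160 [154 154 154 155 155 154 147 150 168 226 231 230 231 233 232 230 230 231
 229 225 220 219 223 225 227 229 231 230 227 226 228 228 220 169 163 124
  70  66]
190 [219 219 219 219 219 214 165 155 179 230 230 230 232 232 230 229 230 230
 227 223 220 221 224 225 227 229 229 227 227 229 230 223 188 177  83  68
  66  66]
215 [225 226 226 226 225 217 161 155 209 231 229 230 231 229 227 228 229 227
 224 222 221 222 222 223 226 227 226 226 228 229 225 194 135  71  69  66
  67  66]
240 [227 227 226 227 226 208 154 153 212 228 227 229 228 225 224 225 224 223
 221 221 220 219 219 221 224 223 224 226 228 227 188  98  66  65  64  62
  62  60]
255 [195 196 194 195 194 174 148 162 220 226 226 227 225 222 222 223 222 221
 220 220 219 216 217 220 221 222 223 226 227 212 106  91  91  90  85  64
  57  55]
```

Hole ≈ (0.575, 0.026) with yaw −9.7°; the screw pitch is 60 mm and the rows are square to each other. The block (0.645, 0.018, yaw −5.7°) agrees with the top view within 3 mm, so I'll pick it.

```bash
python3 - <<'E'
from h import *
q=down(np.radians(-5.7))
arm.movep([.645,.018,.22],q)
arm.line_to([.645,.018,.154],.12)
print(arm.read_ft_force())
arm.move_gripper(0,40); print(arm.read_opening(),arm.read_ft_force())
arm.line_to([.645,.018,.30],.2); print(arm.read_opening(),arm.read_time())
arm.movep([.446,.307,.30],down(np.radians(-11.2)))
R,o=wristpose(); im=snapshot("wrist"); np.savez("w2.npz",R=R,o=o); cv2.imwrite("pics/w2.png",im); print(arm.read_time(),arm.read_joint_positions())
E
```

```text
[-0.6061 -0.1521 -0.2577]
0.41221495222514176 [-0.1644 -0.6631  5.1158]
0.4145548610162531 5.3
6.6667 [-0.3564  0.48   -0.4251  1.7364  0.2333  0.9755 -1.0696]
```

View pics/w2.png

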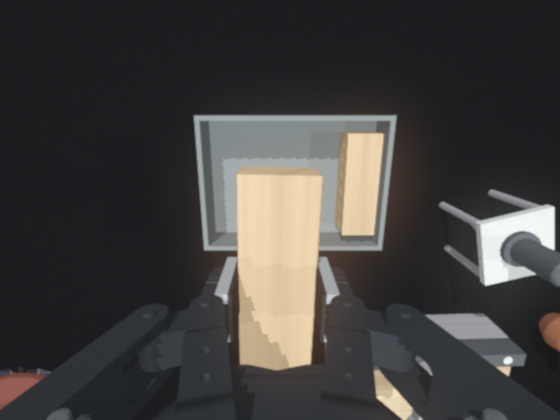

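The wood tray rim shows corners at about (195,116), (396,116), (384,251) and (204,251), with its stack on the right. The block is held squarely at (280,265).

```bash
python3 - <<'E'
from h import *
d=np.load("w2.npz");R,o=d['R'],d['o'];ci=camera_info("wrist")
c=lambda u,v,z:cast(ci,(u,v),z,R,o)[:2]
P=np.array([c(*p,.05) for p in[(195,116),(396,116),(384,251),(204,251)]]);m=P.mean(0)
e=(P[1]-P[0])+(P[2]-P[3]);yaw=np.arctan2(e[1],e[0]);print(P,m,np.degrees(yaw),[np.linalg.norm(P[i]-P[i-1]) for i in range(4)])
B=np.array([c(280,170,.246),c(276,367,.246)]);print("block in hand",B.mean(0),np.linalg.norm(B[0]-B[1]))
free=m-.02*np.array([np.cos(yaw),np.sin(yaw)]);off=B.mean(0)-arm.read_tool_pos()[:2]
print("free",free,"off",off)
assert np.linalg.norm(off)<.02 and np.linalg.norm(free-[.446,.307])<.02
t=free-off; q=down(yaw)
arm.line_to([*t,.16],.2,q); arm.line_to([*t,.083],.1); print(arm.read_ft_force())
arm.move_gripper(.62); arm.line_to([*t,.30],.25)
arm.move_gripper(.5)
print(arm.read_time(),arm.read_ft_force())
b=np.array([.5714,.0268]);q=down(np.radians(-10.3))
arm.movep([*b,.22],q); arm.line_to([*b,.154],.12); print(arm.read_ft_force())
arm.move_gripper(0,80); print(arm.read_opening(),arm.read_ft_force())
arm.line_to([*b,.32],.2); print(arm.read_opening())
arm.movep([.455,-.286,.32],down(np.radians(1)))
R,o=wristpose(); im=snapshot("wrist"); np.savez("w3.npz",R=R,o=o); cv2.imwrite("pics/w3.png",im); print(arm.read_time())
E
```

```text
[[0.3841 0.3963]
 [0.5785 0.3571]
 [0.5531 0.2141]
 [0.3541 0.2543]] [0.4674 0.3054] -11.400048831070203 [np.float64(0.14516491525476455), np.float64(0.19836075750697188), np.float64(0.14522326908312377), np.float64(0.20298883302429058)]
block in hand [0.4496 0.3116] 0.09818454454764385
free [0.4478 0.3094] off [0.0021 0.0061]
[ 0.7591 -0.0324 -1.1126]
10.0333 [0.4046 0.8136 0.3347]
[0.1133 0.6312 0.2793]
0.21164861184145642 [-1.952   0.3374  5.9606]
0.2101292572892758
14.5667
```

View pics/w3.png

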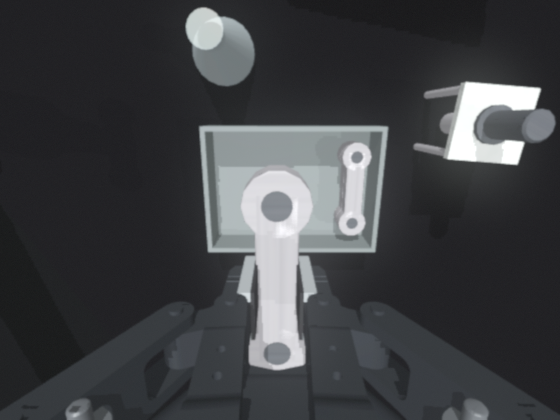

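The bar is held squarely, its ends at (277,206) and (277,353). The steel tray rim corners are (200,126), (388,126), (376,252) and (209,252). I'll place the bar, then look at the cleared fixture and at the tapered pin.

```bash
python3 - <<'E'
from h import *
d=np.load("w3.npz");R,o=d['R'],d['o'];ci=camera_info("wrist")
c=lambda u,v,z:cast(ci,(u,v),z,R,o)[:2]
P=np.array([c(*p,.05) for p in[(200,126),(388,126),(376,252),(209,252)]]);m=P.mean(0)
e=(P[1]-P[0])+(P[2]-P[3]);yaw=np.arctan2(e[1],e[0]);print(m,np.degrees(yaw),[np.linalg.norm(P[i]-P[i-1]) for i in range(4)])
B=np.array([c(277,206,.262),c(277,353,.262)]);print("bar in hand",B.mean(0),np.linalg.norm(B[0]-B[1]))
free=m-.02*np.array([np.cos(yaw),np.sin(yaw)]);off=B.mean(0)-arm.read_tool_pos()[:2]
print("free",free,"off",off)
assert np.linalg.norm(off)<.02 and np.linalg.norm(free-[.455,-.286])<.02
t=free-off; q=down(yaw)
arm.line_to([*t,.16],.2,q); arm.line_to([*t,.083],.1); print(arm.read_ft_force())
arm.move_gripper(.5); arm.line_to([*t,.28],.25)
arm.movep([.575,.026,.26],down(np.radians(-9.7)))
R,o=wristpose(); im=snapshot("wrist"); np.savez("w4.npz",R=R,o=o); cv2.imwrite("pics/w4.png",im)
print(screws(im,R,o)); tp=snapshot("top")
arm.movep([.676,.210,.29],down(np.radians(-9.7)))
R,o=wristpose(); im2=snapshot("wrist"); np.savez("w5.npz",R=R,o=o); cv2.imwrite("pics/w5.png",im2); print(arm.read_time())
r=lambda im,w,h:cv2.resize(im,(w,h),interpolation=cv2.INTER_CUBIC)
cv2.imwrite("pics/c2.png",np.hstack([np.vstack([r(im[100:310,120:420],400,280),r(tp[170:330,95:440],400,280)]),r(im2[0:420,140:420],374,560)]))
E
```

```text
[ 0.4753 -0.2898] 1.1081813458449266 [np.float64(0.1454738892877519), np.float64(0.19923890778333256), np.float64(0.14549585111482996), np.float64(0.20035352618332444)]
bar in hand [ 0.4566 -0.2838] 0.07710659605390406
free [ 0.4553 -0.2902] off [0.0004 0.0003]
[ 0.2613 -0.2592 -2.2904]
[[163.3333 144.6667   0.4955   0.0928]
 [176.0652 263.2826   0.4775  -0.0101]
 [238.5    144.5      0.5546   0.0826]
 [243.0833 263.2222   0.5369  -0.0204]
 [310.     263.       0.5962  -0.0305]
 [313.6882 144.4294   0.6137   0.0724]
 [376.8333 262.8333   0.6553  -0.0406]
 [388.9915 144.3814   0.6728   0.0621]]
20.025
```

View pics/c2.png

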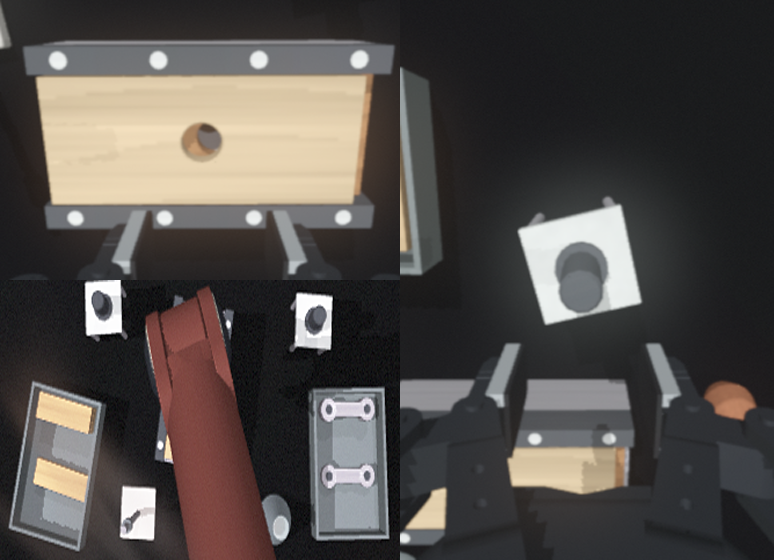

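Block and bar lie on their bare floors in the right trays. The hole, averaged over 8 screws, is at (0.5753, 0.0260), and the upper plate is visibly shifted. The pin's handle top is at about (276,217) in the last wrist image.

```bash
python3 - <<'E'
from h import *
d=np.load("w5.npz");R,o=d['R'],d['o'];im=cv2.imread("pics/w5.png");ci=camera_info("wrist")
m=im.min(2)>150; m[:120]=0; m[260:]=0; m[:,:200]=0; m[:,360:]=0
c=max(blobs(m,500,1e5),key=cv2.contourArea); print("stand",rect(ci,cv2.convexHull(c),.084,R,o))
h=cast(ci,(276.2,217.5),.140,R,o)[:2]; s=np.array(rect(ci,cv2.convexHull(c),.084,R,o)[:2]); print("handle top",h)
assert np.linalg.norm(h-s)<.006
p=(h+s)/2
arm.line_to([*p,.169],.12); print(arm.read_ft_force())
arm.move_gripper(0,120); print(arm.read_opening(),arm.read_ft_force())
arm.line_to([*p,.31],.15); print(arm.read_opening(),arm.read_ft_force(),arm.read_time())
arm.movep([.5753,.026,.31],down(np.radians(-9.7)))
arm.line_to([.5753,.026,.255],.15)
im=snapshot("wrist"); s=snapshot("side"); print(arm.read_tool_pos(),arm.read_time())
cv2.imwrite("pics/c3.png",np.hstack([im[60:420,100:460],cv2.resize(s[130:290,210:370],(360,360),interpolation=cv2.INTER_CUBIC)])); cv2.imwrite("pics/s6.png",s)
print(proj(camera_info("side"),[.5753,.026,.094]), proj(camera_info("side"),[.5753,.026,.078]))
E
```

```text
stand (0.6757495999336243, 0.20984986424446106, 0.07217934727668762, 0.07089412957429886, -86.31603336334229)
handle top [0.677  0.2107]
[0.3511 1.1166 0.4359]
0.2756296683220695 [-2.054  -0.5723  5.1642]
0.2746627669074134 [-0.1847  0.1215 -2.3351] 22.5833
[0.5764 0.027  0.2563] 24.05
[295.1548 228.1839] [295.1301 233.1746]
```

View pics/c3.png

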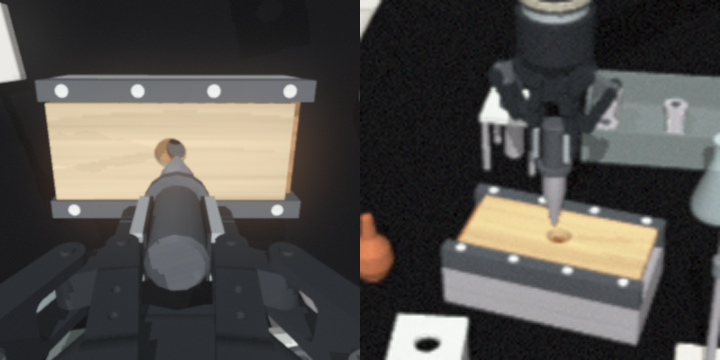

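The pin is held and its tip is over the hole. I need to compare its axis with the prediction in the side view at higher zoom.

```bash
python3 - <<'E'
from h import *
arm.pause(.3); p=arm.read_tool_pos(); print(p,Ro.from_quat(arm.read_eef_rot()).as_matrix())
s=snapshot("side"); ci=camera_info("side"); h=np.array([.5753,.026])
k=8; x0,y0=270,180
im=cv2.resize(s[y0:y0+70,x0:x0+60],None,fx=k,fy=k,interpolation=cv2.INTER_CUBIC)
def mark(X,col):
    u=(proj(ci,X)-[x0,y0]+.5)*k; print(X,u); cv2.drawMarker(im,tuple(int(a) for a in u),col,0,10,1)
mark([p[0],p[1],p[2]-.161],(0,0,255)); mark([p[0],p[1],p[2]-.085],(0,0,255)); mark([*h,.078],(0,255,0))
a=np.radians(-9.7);mark([h[0]-.03*np.cos(a)-.0523*np.sin(-a)*-1*-1,0,0],(0,0,0)) if 0 else None
for q in[(.5546,.0826),(.6137,.0724),(.5369,-.0204),(.5962,-.0305)]: mark([*q,.078],(255,0,0))
cv2.imwrite("pics/c4.png",im)
E
```

```text
[0.5755 0.026  0.2556] [[ 0.0011  0.9857 -0.1686]
 [ 0.     -0.1686 -0.9857]
 [-1.      0.0011 -0.0002]]
[np.float64(0.5754889067445033), np.float64(0.025978527582299318), np.float64(0.09457952227297503)] [204.6414 387.9116]
[np.float64(0.5754889067445033), np.float64(0.025978527582299318), np.float64(0.17057952227297501)] [205.6023 188.7002]
[np.float64(0.5753), np.float64(0.026), 0.078] [205.0412 429.3969]
[0.5546, 0.0826, 0.078] [248.7492 559.1578]
[0.6137, 0.0724, 0.078] [ 57.1306 517.3827]
[0.5369, -0.0204, 0.078] [345.3956 345.9059]
[0.5962, -0.0305, 0.078] [163.9938 309.6447]
```

View pics/c4.png

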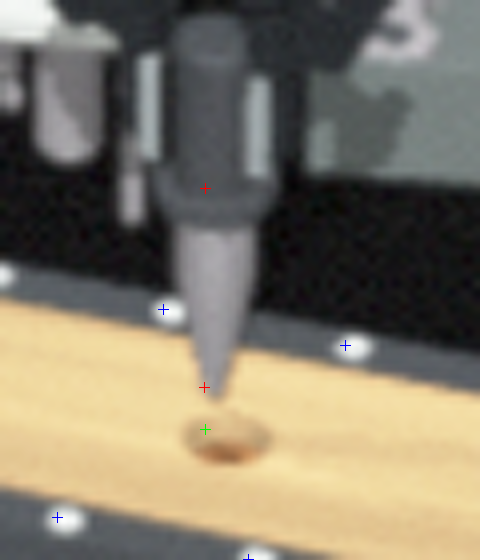

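Screws and pin both show the same side-camera bias of about +6–8 px at 8× zoom. After removing it, the pin axis is within about 1 mm of the hole axis and upright. I'll lower it in steps, watching the force.

```bash
python3 - <<'E'
from h import *
x,y=.5758,.0259
f0=np.array(arm.read_ft_force()); print(f0)
for z in [.240,.232,.224,.216,.208,.200,.192,.184,.176,.170,.167,.165,.1635]:
    arm.line_to([x,y,z],.04); f=np.array(arm.read_ft_force())-f0; print(z,arm.read_tool_pos(),f,round(arm.read_opening(),4))
    if np.linalg.norm(f)>60: print("stop"); break
print(arm.read_time())
E
```

```text
[ 0.1681 -0.9894 -1.2911]
0.24 [0.5757 0.0259 0.2396] [-0.2369  1.4276 -0.7552] 0.2787
0.232 [0.5756 0.0259 0.2316] [ 0.5472 -0.1794 -0.9488] 0.2785
0.224 [0.5756 0.0258 0.2236] [-0.1272  0.1479 -0.8486] 0.2828
0.216 [0.5756 0.0259 0.2156] [-0.4927  0.172  -0.5326] 0.2817
0.208 [0.5747 0.0265 0.2072] [-3.3626  2.9808 -2.1481] 0.2782
0.2 [0.5755 0.0264 0.1994] [-2.2676  3.2699 -2.7347] 0.2785
0.192 [0.5766 0.0264 0.1917] [-0.5169  4.5995 -3.3752] 0.2767
0.184 [0.5774 0.0262 0.1842] [ 2.4269  5.1066 -1.5117] 0.2815
0.176 [0.5773 0.0261 0.1758] [ 2.6663  4.8284 -0.2558] 0.2775
0.17 [0.5766 0.0262 0.1694] [ 3.1788  4.8012 -0.4634] 0.2804
0.167 [0.5764 0.0263 0.1665] [2.9148 5.5786 1.1267] 0.2833
0.165 [0.5764 0.0263 0.1645] [3.128  5.401  0.4256] 0.2781
0.1635 [0.5765 0.0265 0.1642] [1.1781 6.0281 6.8363] 0.2767
28.775
```

```bash
python3 - <<'E'
from h import *
x,y=.5758,.0259
for z in [.162,.1605]:
    arm.line_to([x,y,z],.04); f=np.array(arm.read_ft_force()); print(z,arm.read_tool_pos(),f,round(arm.read_opening(),4))
    if f[2]>35: break
arm.move_gripper(.5); print(arm.read_tool_pos(),arm.read_ft_force())
arm.line_to([.5758,.0259,.25],.1); arm.pause(.5)
R,o=wristpose();im=snapshot("wrist");s=snapshot("side");np.savez("w7.npz",R=R,o=o);cv2.imwrite("pics/w7.png",im)
cv2.imwrite("pics/c5.png",np.hstack([im[40:400,100:460],cv2.resize(s[170:290,220:370],(450,360),interpolation=cv2.INTER_CUBIC)]));print(arm.read_time())
E
```

```text
0.162 [0.5765 0.0265 0.1641] [-1.2921  5.082  13.6585] 0.2786
0.1605 [0.5765 0.0265 0.1641] [-3.0059  4.1    21.9003] 0.2809
[0.5746 0.0239 0.1592] [-0.1771  0.1455  0.1516]
31.2417
```

View pics/c5.png

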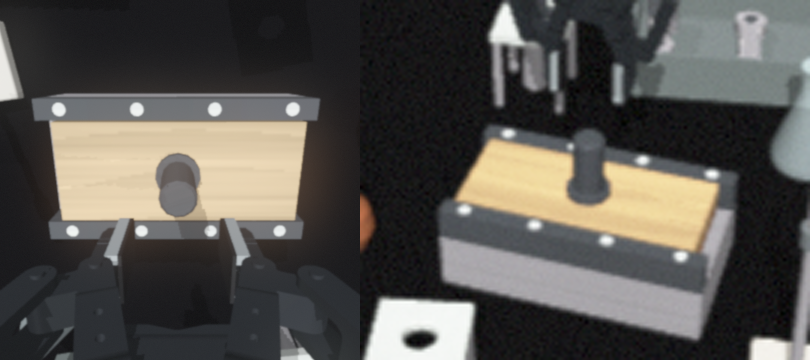

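```bash
python3 - <<'E'
from h import *
from station import ticket
d=np.load("w7.npz");R,o=d['R'],d['o'];ci=camera_info("wrist"); im=cv2.imread("pics/w7.png")
print("handle top",cast(ci,(278,238),.134,R,o),"collar top",cast(ci,(277.7,215),.084,R,o)); S=screws(im,R,o); print(len(S),S[:,2:].mean(0))
arm.line_to([.5758,.0259,.30],.1); arm.pause(.3); print(arm.read_ft_force(),arm.read_time())
ticket.finish_job()
E
```

```text
handle top [0.5773 0.0267 0.134 ] collar top [0.5772 0.0264 0.084 ]
7 [0.5724 0.0342]
[-0.0335 -0.1995  0.0455] 32.1917
the job is handed in; nothing more can be done
```

I cleared the stack, drove the tapered pin home, and handed the job in at 32 s of the 70 s allowed. I got no verdict back.

- **Block and bar:** a top picture taken after placing shows each on the bare floor of the tray of its kind.
- **Tapered pin:** it came to a hard stop at TCP height 0.1641 m, which did not give under 22 N. I expected about 0.163 m, or 0.1636 m allowing for the arm's usual height error. The last pictures show the collar flat on the upper plate and the pin upright.
- **Pin position:** my hand-read pixels put the handle top and the collar within 0.5 mm of each other, at (0.577, 0.0265). The hole measured (0.5753, 0.0260), so the pin is about 2 mm off, which is inside the 3 mm limit but also about as large as the calibration error.
- **Plates:** I did not measure their slides directly. With the collar down, the 24 mm shank in their 26 mm holes should hold them in line.
- **Other objects:** the straight pin is still in its stand in the last side view. I moved nothing near the flask, bulb or rod stand, but I did not measure them again at the end.
- **Checks that fell short:** the last screw check found only 7 of the 8 screws, so its mean (0.5724, 0.0342) is skewed and I did not use it. The side camera also showed a bias of about 1 px, so I used it only for relative positions.

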